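Change over the tool drying box and start its timer

TASK

Slide the drying box's clear cover right back, take out the large dry filter wrench and set it upright in the empty pocket of the blue case; then stand every washed wrench from the black tray upright on the floor of the box. Slide the cover fully shut and only then wind the timer key clockwise, in several partial turns, all the way to its stop. Leave the other tools, cans and bottles where they are.

Things in the scene. Friction and masses are not known exactly. Their poses are not given: they have to be found in the camera images.
- dryer_in (a point): centre of the inner floor of the drying box (fixed, white, open-topped, under a sliding clear cover), 6 mm above the table. Axes: x is the way the cover opens (roughly away from the robot), y to the left of that, z up. The room is 180 x 180 mm (90 mm either way in x and y) and 48 mm deep; walls 6 mm thick, their rim 54 mm above the table
- dryer: the whole drying box; origin on the table, 45 mm to +y of dryer_in, same axes. A grey timer housing, 150 (x) x 94 (y) x 48 mm high, stands against the box's +y wall. Two thin runners for the cover stick out 170 mm behind the box (+x) at rim height
- cover (a joint): slide of the clear cover, m: 0 = shut, 0.18 = open to its stop (the box is then wholly uncovered). Moves along +x of dryer_in, needs about 3 N, stays where it is left. The plate is 192 x 192 mm, 4 mm thick; its upper face is 58.5 mm above the table
- cover_bar (a point): centre of the black grip bar on the cover: 14 (x) x 70 (y) x 22 mm high, near the cover's front edge; this point is 69.5 mm above the table, the bar stands from 58 to 80.5 mm. Axes as the box's; moves with the cover
- key (a joint): winding key of the clockwork timer, rad: grows clockwise seen from above; 0 = run down, 4.0 = fully wound, against its stop. Spring and friction together need 0.08 to 0.13 N m; it holds where it is let go. It takes several partial turns
- key_grip (a point): centre of the key's wing: an upright black blade 40 mm long (along this frame's own x, which turns with the key), 9 mm thick (y), 26 mm high, from 59 to 85 mm above the table, over the timer housing. The key's axis is vertical through this point (72 mm above the table), 145 mm from dryer_in to its +y. One end of the blade has a white mark
- dry_c (a point): the dry oil-filter wrench, the larger one, in the drying box at the start: upright many-sided aluminium cup 76 mm across, 26 mm high, with a round steel hub on top, 24 mm across, 18 mm high (44 mm in all); about 0.26 kg. This point is on its axis half-way up, 22 mm above its foot; the hub runs from 4 to 22 mm above this point
- pocket (a point): floor centre (5 mm above the table) of the empty pocket of the fixed blue storage case: a square pocket 95 mm (along the case's x) by 95 mm (y), walls 18 mm high over the table. The other pocket, 100 mm along +x of this frame, already holds a wrench like the dry one, fixed
- tray: black tray (fixed), 240 x 240 mm, rim 14 mm high, wall and floor 4 mm; the origin is at the centre of its underside. The washed wrenches stand in it
- cup1_c (a point): a washed oil-filter wrench, standing in the black tray at the start (may be absent): like the dry one but the cup is 64 mm across; 26 mm high, hub 24 mm across and 18 mm high on top, 44 mm in all; about 0.2 kg. This point is on its axis half-way up, 22 mm above its foot; the hub runs from 4 to 22 mm above this point
- cup2_c (a point): a washed oil-filter wrench, standing in the black tray at the start (may be absent): like the dry one but the cup is 64 mm across; 26 mm high, hub 24 mm across and 18 mm high on top, 44 mm in all; about 0.2 kg. This point is on its axis half-way up, 22 mm above its foot; the hub runs from 4 to 22 mm above this point
- cup3_c (a point): a washed oil-filter wrench, standing in the black tray at the start (may be absent): like the dry one but the cup is 64 mm across; 26 mm high, hub 24 mm across and 18 mm high on top, 44 mm in all; about 0.2 kg. This point is on its axis half-way up, 22 mm above its foot; the hub runs from 4 to 22 mm above this point
- cup4_c (a point): a washed oil-filter wrench, standing in the black tray at the start (may be absent): like the dry one but the cup is 64 mm across; 26 mm high, hub 24 mm across and 18 mm high on top, 44 mm in all; about 0.2 kg. This point is on its axis half-way up, 22 mm above its foot; the hub runs from 4 to 22 mm above this point
- socket: small dark steel socket, 24 mm across, 30 mm high, standing amid the wrenches in the tray; to be left alone
- spanner: open spanner, 150 mm, lying beyond the blue case; to be left alone
- brush: brush, 160 mm, lying at the far right; to be left alone
- driver: screwdriver, 170 mm, lying at the far left; to be left alone
- can: red can, 60 mm across, 150 mm high, at the far left; to be left alone
- jar: grey jar, 56 mm across, 60 mm high, far middle; to be left alone
- oil: yellow bottle, 66 mm across, 150 mm high, at the far right; to be left alone
Things that resemble listed ones, but are neither listed nor needed, are in the scene too. What is shaped like the part that bears cup1_c but brown or green is not meant.

How it is judged (in metres and radians):
On the way, in this order (a step that is already met when the one before it is completed fails the run):
1. the cover is slid well back (value of joint cover above 0.14 m), for 0.2 s.
2. the dry wrench stands in the empty pocket of the case, released (horizontal distance between dry_c and pocket below 0.015 m and z of dry_c in the frame of pocket between 0.012 and 0.03 m and angle between dry_c's own z axis and vertical below 0.2 rad and contact force between the fingers and anything else below 0.2 N), for 0.2 s.
3. every washed wrench stands in the drying box, released (x of cup1_c in the frame of dryer_in between -0.075 and 0.075 m and y of cup1_c in the frame of dryer_in between -0.075 and 0.075 m and z of cup1_c in the frame of dryer_in between 0.012 and 0.03 m and angle between each of cup1_c, cup2_c, cup3_c, cup4_c's own z axis and vertical below 0.2 rad and x of cup2_c in the frame of dryer_in between -0.075 and 0.075 m and y of cup2_c in the frame of dryer_in between -0.075 and 0.075 m and z of cup2_c in the frame of dryer_in between 0.012 and 0.03 m and x of cup3_c in the frame of dryer_in between -0.075 and 0.075 m and y of cup3_c in the frame of dryer_in between -0.075 and 0.075 m and z of cup3_c in the frame of dryer_in between 0.012 and 0.03 m and x of cup4_c in the frame of dryer_in between -0.075 and 0.075 m and y of cup4_c in the frame of dryer_in between -0.075 and 0.075 m and z of cup4_c in the frame of dryer_in between 0.012 and 0.03 m and contact force between the fingers and anything else below 0.2 N), for 0.2 s.
4. the cover is shut (value of joint cover below 0.008 m), for 0.2 s.
5. the timer is wound to its stop (value of joint key above 3.75 rad), for 0.2 s.
At the end, for the whole second after the job is handed in: The dry wrench stands upright in the case's empty pocket (within 15 mm of its centre), all washed wrenches present stand upright on the floor of the drying box, the cover is shut to within 8 mm and the timer key is wound to 3.75 rad or more of its 4.0 (x of cup1_c in the frame of dryer_in between -0.075 and 0.075 m and y of cup1_c in the frame of dryer_in between -0.075 and 0.075 m and z of cup1_c in the frame of dryer_in between 0.012 and 0.03 m and angle between each of cup1_c, cup2_c, cup3_c, cup4_c, dry_c's own z axis and vertical below 0.2 rad and x of cup2_c in the frame of dryer_in between -0.075 and 0.075 m and y of cup2_c in the frame of dryer_in between -0.075 and 0.075 m and z of cup2_c in the frame of dryer_in between 0.012 and 0.03 m and x of cup3_c in the frame of dryer_in between -0.075 and 0.075 m and y of cup3_c in the frame of dryer_in between -0.075 and 0.075 m and z of cup3_c in the frame of dryer_in between 0.012 and 0.03 m and x of cup4_c in the frame of dryer_in between -0.075 and 0.075 m and y of cup4_c in the frame of dryer_in between -0.075 and 0.075 m and z of cup4_c in the frame of dryer_in between 0.012 and 0.03 m and horizontal distance between dry_c and pocket below 0.015 m and z of dry_c in the frame of pocket between 0.012 and 0.03 m and value of joint cover below 0.008 m and value of joint key above 3.75 rad); the robot touches nothing.
It fails at once if a bystander is displaced by more than 6 cm (distance of any of socket, spanner, brush, driver, can, jar, oil from where it was at the start of the episode above 0.06 m).
It fails at once if the key is wound (more than 0.3 rad past its highest start) while the cover is not shut (value of joint key above 1 rad and value of joint cover above 0.02 m).
Of cup1, cup2, cup3, cup4 only 2 to 4 are there at a start; the rules pass over those that are not, and their reading is None.
At some moment in a run one of cup1, cup2, cup3, cup4, dry_cup may be knocked a few centimetres aside while the robot is not near it.
It also fails if it takes over 210 s, if anything falls off the work surface, if the arm or the gripper's body presses on something with over 40 N, if the wrist force passes 120 N, or if a joint passes its speed limit or range.

ROBOT

A 6-joint arm with a two-finger parallel gripper is mounted at the origin on the work surface. World frame = base frame: x ahead of the robot, y to its left, z up, the work surface at z = 0. Lengths are in mm, angles in degrees, forces in N, time in s.
With the tool pointing down it reaches from about 425 to 950 mm from the base axis. Payload 14.7 kg.
Tool frame: the origin (TCP) lies midway between the tips of the shut fingers; the grasp point (between the pads) lies 19 mm behind it; z points along the fingers, y is the line along which they close (so a half turn about z gives the same grasp; the last joint's range is limited). The gripper opens to 85 mm and grips with 20 to 120 N. Pads are 22 mm wide; open, the fingers measure 114 mm over their backs; the gripper's body (76 mm by 85 mm) begins 54 mm behind the grasp point. The pads swing forward as they close: fully open they stand 13 mm farther back than shut.
Start: joints at [-68.446, 27.513, 91.461, -0, 61.026, -2.67], TCP at [266.72, -592.75, 231.297] pointing down, gripper open.
Joint ranges: [-157.49, 157.49], [-46.99, 117.5], [13.45, 153.17], [-89.5, 269.5], [5.16, 153.95], [-167.48, 167.48]. Speed limits (degrees/s): [108.29, 108.29, 136.94, 172.46, 172.46, 172.46].

INTERFACE

Orientations are given as a 3x3 rotation matrix whose columns are the frame's x, y, z axes.
In Python, from cell import env gives the robot as it stands.
- The arm moves only by the tool servo_tool, never from a script. Its argument "moves" is one flat list of numbers, 5 for each row, row after row: the shift along the tool's x, y, z in m, then the turn about the tool's z in degrees, then the opening, from 0 (shut) to 1 (fully open). A call has 1 to 10 rows; each row shifts and turns the commanded pose from where the row before left it, along the tool's axes as they then stand; what a row does not reach is not made up. A row lasts 1/8 s, in which the tool goes at most 62.5 mm and 10.7 degrees, less where a joint would pass 70% of its speed; a pose out of reach is approached as far as the arm can. A call with a gripper value outside its range is refused whole. The fingers move at their own pace and stop on an object; "grip_force" is the grip in N (left out, the last holds). Time passes only in rows, so rows that do not move let the fingers close. It gives the time, the measured TCP pose, the force, the opening and the grip force at its end, in the units of the state.
- env.get_state(): the state, without advancing time (a new reading comes with each control period).
- env.read_camera(name): name is "side" or "top" or "wrist"; returns the picture (400x640x3 uint8, red, green, blue); there is no depth.
- env.camera_info(name): a dict with "fx", "fy", "cx", "cy" (pixels), "dist" ([k1, k2, p1, p2, k3] as OpenCV has them; the pictures are not rectified), "R" (3x3) and "t" (3): a world point X has camera coordinates R X + t; the wrist camera has in their place "mount" (4x4, takes a point from camera to tool coordinates, whose origin is the TCP and whose axes are the flange's). Camera axes: x right, y down, z forward; pixel columns grow to the right and rows downward; lengths in mm; the calibration is good to about 2 mm. A picture is of the moment at which its call begins: read the wrist's pose just before it. camera_info takes no time and is no camera call.
- env.hand_in(): hands the job in; it is judged then, once.
The state is a dict: "t": time; "q": joint angles; "joint_vel": joint speeds; "joint_efforts": joint torques, N m; "ee_pos": TCP position; "tool_rot": TCP orientation; "force": force on the tool from outside, world axes, zero at the start; "moment": the same for the moment, N m; "opening": opening from 0.0 (shut) to 1.0 (fully open); "grip_force": force on a finger pad.
Only numpy, scipy, OpenCV 4.12 (cv2) and the standard library are available. Lean on these libraries where they do the work, as an engineer would, in place of code of your own. Each camera call takes 0.05 s, during which the arm holds its last target. There are 200 camera calls.

## Working session

There is one attempt and no reset: what is moved stays moved. The work goes in short steps, Python scripts to look and compute and a tool call to move; the robot and the scene stay as the last step left them, time stands still between calls to the robot, and variables do not carry over. Pictures are saved under pics/ and viewed, at most 14 in all, crops included, and the job is handed in when it is done.

Besides the shell and the picture viewer there is one more tool, called after "Call:" by a JSON object that holds its "name" and its "arguments". servo_tool: Moves the arm, as the interface text tells. Its arguments: {"type":"object","properties":{"moves":{"type":"array","items":{"type":"number"}},"grip_force":{"type":"number"}},"required":["moves"]}

```bash
mkdir -p pics; ls
cat > h.py <<'E'
import numpy as np, cv2
from cell import env
def K(c): return np.array([[c['fx'],0,c['cx']],[0,c['fy'],c['cy']],[0,0,1.]])
def snap(n,f=None):
    s=env.get_state(); im=env.read_camera(n); c=env.camera_info(n)
    if n=='wrist':
        M=np.array(c['mount']); T=np.eye(4); T[:3,:3]=s['tool_rot']; T[:3,3]=s['ee_pos']
        W=np.linalg.inv(T@M); R,t=W[:3,:3],W[:3,3]
    else: R,t=np.array(c['R']),np.array(c['t'])
    d=np.array(c['dist'],float)
    if f: cv2.imwrite('pics/'+f,im[:,:,::-1]); np.savez('pics/'+f+'.npz',R=R,t=t,K=K(c),d=d)
    return im
def cam(f): z=np.load('pics/'+f+'.npz'); return z['R'],z['t'],z['K'],z['d']
def ray(f,uv):
    R,t,k,d=cam(f); p=cv2.undistortPoints(np.array([[uv]],float),k,d)[0,0]
    v=R.T@np.array([p[0],p[1],1]); return -R.T@t, v/np.linalg.norm(v)
def onz(f,uv,z): c,v=ray(f,uv); return c+v*(z-c[2])/v[2]
def tri(*obs):
    A=np.zeros((3,3));b=np.zeros(3)
    for f,uv in obs:
        c,v=ray(f,uv);P=np.eye(3)-np.outer(v,v);A+=P;b+=P@c
    x=np.linalg.solve(A,b); e=[np.linalg.norm((np.eye(3)-np.outer(ray(f,u)[1],ray(f,u)[1]))@(x-ray(f,u)[0])) for f,u in obs]
    return x.round(1),np.round(e,1)
def proj(f,X):
    R,t,k,d=cam(f); return cv2.projectPoints(np.array(X,float).reshape(-1,1,3),cv2.Rodrigues(R)[0],t,k,d)[0][:,0]
E
python3 - <<'E'
from h import *
snap('top','top0.png');snap('side','side0.png')
for n in('top','side'):
    R,t,k,d=cam(n+'0.png');print(n,(-R.T@t).round(),k[0,0])
s=env.get_state();print(s);print(env.camera_info('wrist')['mount'])
E
```

```text
pics
top [ 405.    5. 1360.] 442.5912878439858
side [ 106. 1025.  922.] 435.8043926257157
{'t': 0.1, 'q': array([-6.84445439e+01,  2.75462121e+01,  9.14909679e+01, -1.79890251e-03,
        6.10262951e+01, -2.67007543e+00]), 'joint_vel': array([-0.02225366, -0.15551367, -0.03503141, -0.02565502,  0.0152556 ,
       -0.13948481]), 'joint_efforts': array([ 5.92202850e-04, -9.52257872e+01, -4.31044364e+01, -8.41323981e-05,
        5.21284135e-03, -4.24324094e-05]), 'ee_pos': array([ 266.58368441, -592.40262209,  230.73174846]), 'tool_rot': array([[ 9.11931118e-01,  4.10343087e-01, -4.32572202e-04],
       [ 4.10343314e-01, -9.11930548e-01,  1.02027842e-03],
       [ 2.41883899e-05, -1.10792675e-03, -9.99999386e-01]]), 'force': array([-0.04717008, -0.38651401, -0.7525086 ]), 'moment': array([-0.00681281,  0.04133244, -0.01575029]), 'grip_force': 0.0, 'opening': 1.0012548985001972}
[[-2.70991948e-04 -9.56561847e-01 -2.91529347e-01  7.28472660e+01]
 [ 9.99999871e-01 -3.84301617e-04  3.31412092e-04  1.14539605e+00]
 [-4.29051362e-04 -2.91529220e-01  9.56561827e-01 -1.41253993e+02]
 [ 0.00000000e+00  0.00000000e+00  0.00000000e+00  1.00000000e+00]]
```

View pics/top0.png

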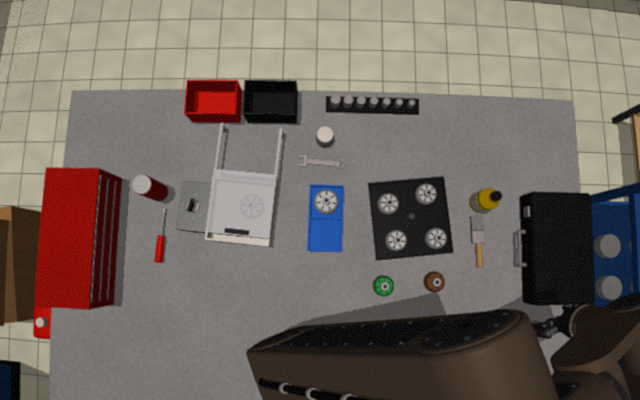

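View pics/side0.png

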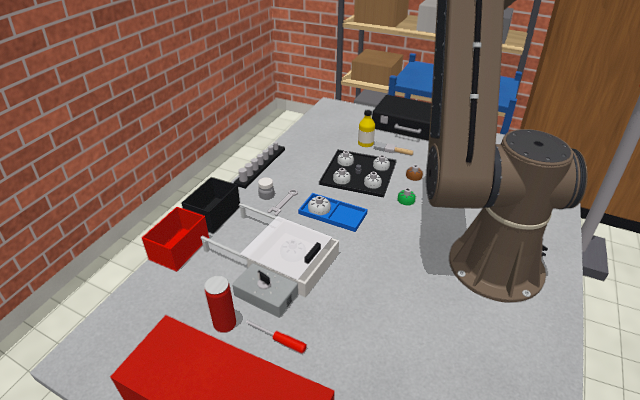

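Top view: the bar is at (237,232), the key at (192,206) and the dry wrench at (251,206). The case pocket is near (325,235). Four washed cups stand at (391,204), (426,194), (396,240) and (436,238), with the socket at (411,216).

Run:
```python
from h import *
T='top0.png';S='side0.png'
for n,a,b in [('bar',(237,231),(313,253)),('key',(192,205),(264,278)),('dry',(251,205),None),('c1',(391,203),(346,157)),('c2',(426,193),None),('c3',(396,239),None),('socket',(411,215),None),('can',(150,187),None)]:
    print(n,tri((T,a),(S,b)) if b else '',onz(T,a,50).round())
for n,uv,z in [('boxFL',(206,240),54),('boxFR',(271,246),54),('barL',(225,231),80),('barR',(249,234),80),('caseFL',(308,250),18),('caseFR',(342,251),18),('caseBL',(310,186),18),('caseBR',(343,186),18),('tFL',(376,258),14),('tFR',(452,250),14),('tBL',(369,184),14),('tBR',(444,178),14),('railL',(223,125),56),('railR',(281,130),56)]:
    print(n,onz(T,uv,z).round())
for n,uv in [('c1',(391,203)),('c2',(426,193)),('c3',(396,239)),('c4',(436,237))]:
    print(n,onz(T,uv,48).round(), proj(S,onz(T,uv,48)).round())
```

```text
bar (array([484. , 242.1,  64.4]), array([1.6, 1.6])) [486. 245.  50.]
key (array([559. , 381.1,  64.5]), array([0.9, 0.9])) [562. 386.  50.]
dry  [565. 206.  50.]
c1 (array([ 569.8, -204.6,  102.8]), array([3., 3.])) [ 580. -213.   50.]
c2  [ 612. -319.   50.]
c3  [ 472. -227.   50.]
socket  [ 545. -273.   50.]
can  [614. 520.  50.]
boxFL [457. 336.  54.]
boxFR [444. 142.  54.]
barL [484. 275.  80.]
barR [477. 204.  80.]
caseFL [436.  34.  18.]
caseFR [435. -69.  18.]
caseBL [632.  32.  18.]
caseBR [634. -70.  18.]
tFL [ 415. -173.   14.]
tFR [ 443. -407.   14.]
tBL [ 642. -150.   14.]
tBR [ 667. -386.   14.]
railL [810. 303.  56.]
railR [797. 123.  56.]
c1 [ 580. -213.   48.] [[343. 168.]]
c2 [ 612. -320.   48.] [[346. 152.]]
c3 [ 472. -228.   48.] [[372. 173.]]
c4 [ 480. -349.   48.] [[381. 156.]]
```

Call:
{"name": "servo_tool", "arguments": {"moves": [0,0,-0.012,-10.3,1,0,0,-0.012,-10.3,1,0,0,-0.012,-10.3,1,0,0,-0.012,-10.3,1,0,0,-0.012,-10.3,1,0,0,-0.01,-10.3,1], "grip_force": 40}}

```text
t: 0.85
ee_pos: [266.7, -592.6, 301.4]
tool_rot: [[0.063, 0.998, -0.0], [0.998, -0.063, 0.0], [0.0, -0.0, -1.0]]
force: [-0.3, -0.0, -0.3]
opening: 0.997
grip_force: 0.0
```

Call:
{"name": "servo_tool", "arguments": {"moves": [0.038,0.034,0,0,1,0.038,0.034,0,0,1,0.038,0.034,0,0,1,0.038,0.034,0,0,1,0.038,0.034,0,0,1,0.038,0.034,0,0,1,0.038,0.034,0,0,1,0.038,0.034,0,0,1,0.038,0.034,0,0,1,0,0,0,0,1]}}

```text
t: 2.1
ee_pos: [597.7, -270.0, 300.7]
tool_rot: [[0.066, 0.998, -0.0], [0.998, -0.066, 0.001], [0.001, -0.0, -1.0]]
force: [-0.3, -0.3, 0.1]
opening: 1.003
grip_force: 0.0
```

Run:
```python
from h import *
snap('wrist','w1.png');print(cam('w1.png')[2][0,0],env.get_state()['ee_pos'])
```

```text
297.7345178825878 [ 596.39931423 -271.35901483  300.6449231 ]
```

View pics/w1.png

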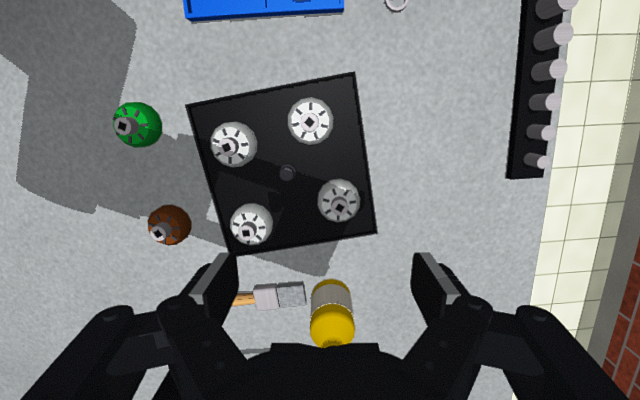

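Call:
{"name": "servo_tool", "arguments": {"moves": [0.05,-0.01,0,0,1,0.05,-0.01,0,0,1,0.05,-0.01,0,0,1,0,0,0,0,1,0,0,0,0,1]}}

```text
t: 2.78
ee_pos: [575.9, -121.9, 301.4]
tool_rot: [[0.069, 0.998, 0.0], [0.998, -0.069, -0.0], [-0.0, 0.0, -1.0]]
force: [-0.6, 0.3, -0.2]
opening: 1.004
grip_force: 0.0
```

Run:
```python
from h import *
snap('wrist','w2.png');print(env.get_state()['ee_pos'])
```

```text
[ 576.02814291 -122.25622927  301.31748444]
```

View pics/w2.png

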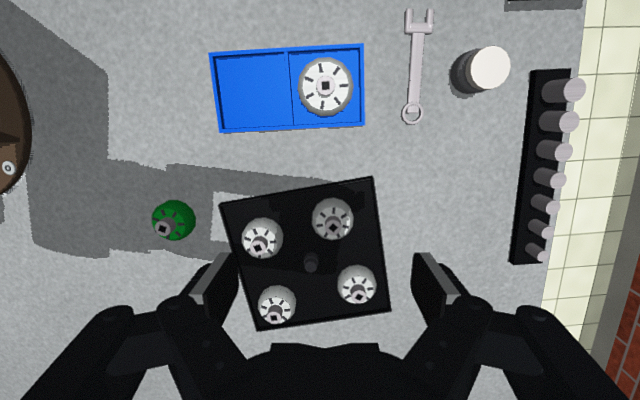

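Call:
{"name": "servo_tool", "arguments": {"moves": [0.05,-0.01,0,0,1,0.05,-0.01,0,0,1,0.05,-0.01,0,0,1,0.05,-0.01,0,0,1,0.05,-0.01,0,0,1,0.05,-0.01,0,0,1,0.03,-0.01,0,0,1,0,0,0,0,1,0,0,0,0,1]}}

```text
t: 3.95
ee_pos: [529.8, 211.8, 301.1]
tool_rot: [[0.07, 0.998, -0.0], [0.998, -0.07, -0.0], [-0.0, -0.0, -1.0]]
force: [-0.4, 0.1, -0.7]
opening: 1.001
grip_force: 0.0
```

Run:
```python
from h import *
snap('wrist','w3.png');print(env.get_state()['ee_pos'])
```

```text
[529.75119842 211.60554243 301.16820648]
```

View pics/w3.png

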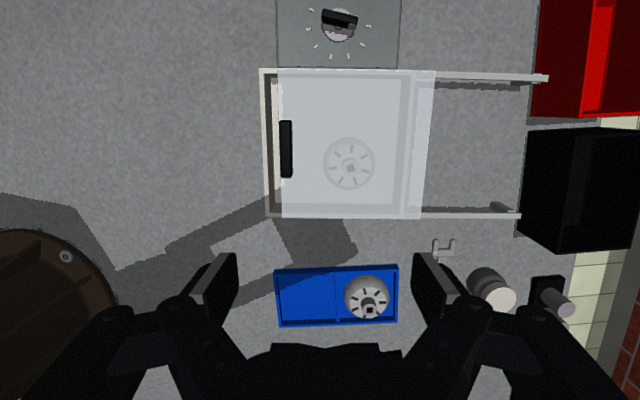

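Hub tops are at A(310,122), B(340,207), C(227,146) and D(246,232) in w1, and at A(333,228), B(358,297), C(257,246) and D(276,309) in w2. In w3 the bar's top face spans (280..293, 121..178), the key is near (340,18) and the case's empty pocket is on the left.

Run:
```python
from h import *
a,b,c,T='w1.png','w2.png','w3.png','top0.png'
for n,p,q in [('A',(310,122),(333,228)),('B',(340,207),(358,297)),('C',(227,146),(257,246)),('D',(246,232),(276,309)),]:
    print(n,tri((a,p),(b,q)),onz(a,p,48).round(),onz(b,q,48).round())
for n,p,q in [('caseL',(210,53),(275,270)),('BL',(363,44),(397,265)),('BR',(365,124),(398,321)),('FR',(219,132),(278,327)),('dL',(288,48),(335,267)),('dR',(292,127),(337,325))]:
    print(n,tri((b,p),(c,q)),onz(b,p,18).round(),onz(c,q,18).round())
for uv in [(280,121),(291,121),(293,178),(282,178)]: print('bar',onz(c,uv,80.5).round(1))
for uv in [(260,70),(265,217),(276,77),]: print('rim',onz(c,uv,54).round(1))
for uv in [(547,76),(519,215)]: print('rail',onz(c,uv,56).round(1))
for uv in [(281,70),(435,70),(421,218),(283,217)]: print('cover',onz(c,uv,58.5).round(1))
print('key',[onz(c,u,85).round(1) for u in [(323,9),(358,14),(357,26),(321,22)]])
print('dry',onz(c,(349,168),50).round(1),tri((c,(286,149)),(T,(237,231))),tri((c,(349,168)),(T,(251,205))))
```

```text
A (array([ 582. , -210. ,   48.7]), array([0.5, 0.5])) [ 583. -210.   48.] [ 581. -210.   48.]
B (array([ 614. , -326.8,   49.2]), array([1., 1.])) [ 615. -327.   48.] [ 613. -328.   48.]
C (array([ 468.3, -233.5,   42. ]), array([0.6, 0.6])) [ 471. -233.   48.] [ 469. -231.   48.]
D (array([ 471.5, -368.8,   12.6]), array([3.7, 3.7])) [ 479. -356.   48.] [ 484. -341.   48.]
caseL (array([433.2,  37.5,   5.8]), array([1.7, 1.7])) [436.  35.  18.] [438.  45.  18.]
BL (array([637.3,  32.9,   5.6]), array([0.6, 0.6])) [636.  31.  18.] [634.  40.  18.]
BR (array([636.3, -71.2,  15.1]), array([0.6, 0.6])) [635. -71.  18.] [636. -69.  18.]
FR (array([429.6, -67.4,  16.3]), array([0.8, 0.8])) [431. -67.  18.] [429. -66.  18.]
dL (array([535.8,  35.4,   2.9]), array([1.4, 1.4])) [539.  33.  18.] [534.  44.  18.]
dR (array([532.6, -68.3,  18.6]), array([1.4, 1.4])) [534. -68.  18.] [531. -69.  18.]
bar [481.3 276.2  80.5]
bar [494.2 275.3  80.5]
bar [489.7 206.7  80.5]
bar [476.1 207.7  80.5]
rim [459.7 337.5  54. ]
rim [442.  148.8  54. ]
rim [478.2 328.   54. ]
rail [812.8 309.   56. ]
rail [797.1 127.   56. ]
cover [485.7 334.9  58.5]
cover [670.5 322.6  58.5]
cover [657.2 133.7  58.5]
cover [467.8 148.6  58.5]
key [array([540.2, 389. ,  85. ]), array([577.2, 381.6,  85. ]), array([575.6, 369.9,  85. ]), array([537.1, 376.5,  85. ])]
dry [561.9 208.5  50. ] (array([484.4, 241.7,  72.4]), array([0.8, 0.8])) (array([564. , 207.4,  45.5]), array([1.8, 1.8]))
```

```bash
python3 -c "
import cv2
a=cv2.imread('pics/w3.png')[0:230,230:450]; cv2.imwrite('pics/w3c.png',cv2.resize(a,None,fx=2.6,fy=2.6,interpolation=cv2.INTER_CUBIC))"
```

```text
(no output)
```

View pics/w3c.png

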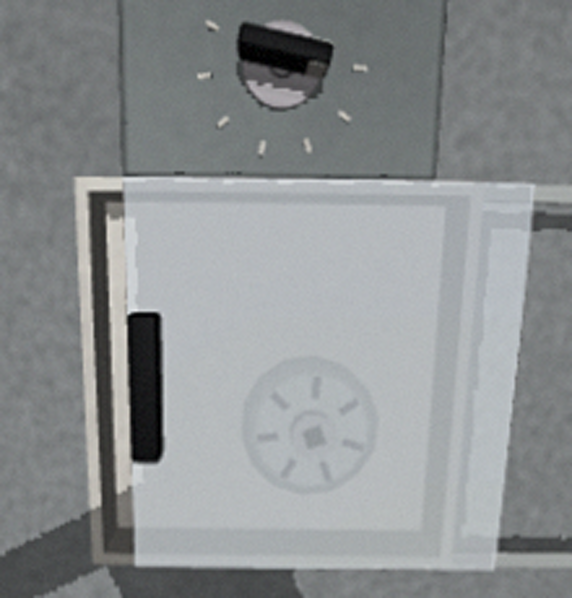

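Call:
{"name": "servo_tool", "arguments": {"moves": [0.0135,-0.023,0.03,0,0.6,0.0132,-0.0235,0.03,0,0.6,0,0,0.045,0,0.6,0,0,0.045,0,0.6,0,0,0.04,0,0.6,0,0,0.03,0,0.6,0,0,0.018,0,0.6,0,0,0,0,0.6,0,0,0,0,0.1,0,0,0,0,0.1], "grip_force": 40}}

```text
t: 5.25
ee_pos: [485.4, 242.8, 64.3]
tool_rot: [[0.07, 0.998, 0.001], [0.998, -0.07, 0.001], [0.001, 0.001, -1.0]]
force: [-2.1, -0.3, 1.3]
opening: 0.181
grip_force: 1.0
```

Call:
{"name": "servo_tool", "arguments": {"moves": [0,0,0,0,0.1,0,0,0,0,0.1]}}

```text
t: 5.5
ee_pos: [485.3, 242.9, 64.4]
tool_rot: [[0.07, 0.998, 0.001], [0.998, -0.07, 0.0], [0.001, 0.001, -1.0]]
force: [1.0, -2.9, 6.6]
opening: 0.154
grip_force: 40.4
```

Call:
{"name": "servo_tool", "arguments": {"moves": [0,0.01,0,0,0.1,0,0.018,0,0,0.1,0,0.018,0,0,0.1,0,0.018,0,0,0.1,0,0.018,0,0,0.1,0,0.018,0,0,0.1,0,0.018,0,0,0.1,0,0.018,0,0,0.1,0,0,0,0,0.1]}}

```text
t: 6.62
ee_pos: [621.9, 231.8, 64.4]
tool_rot: [[0.07, 0.998, 0.001], [0.998, -0.07, -0.001], [-0.001, 0.002, -1.0]]
force: [1.2, -15.6, 8.2]
opening: 0.152
grip_force: 40.9
```

Call:
{"name": "servo_tool", "arguments": {"moves": [0,0.006,0,0,0.1,0,0.006,0,0,0.1,0,0,0,0,0.1]}}

```text
t: 7.0
ee_pos: [633.0, 231.0, 64.4]
tool_rot: [[0.07, 0.998, 0.001], [0.998, -0.07, -0.001], [-0.001, 0.001, -1.0]]
force: [1.0, -14.7, 6.4]
opening: 0.153
grip_force: 40.7
```

Call:
{"name": "servo_tool", "arguments": {"moves": [-0.001,0.005,0,0,0.1,0,0.005,0,0,0.1,0,0,0,0,0.1]}}

```text
t: 7.38
ee_pos: [640.2, 230.2, 64.3]
tool_rot: [[0.07, 0.998, -0.004], [0.998, -0.07, -0.001], [-0.001, -0.004, -1.0]]
force: [-14.6, -5.2, 17.3]
opening: 0.151
grip_force: 42.2
```

Call:
{"name": "servo_tool", "arguments": {"moves": [0,-0.002,0,0,0.5,0,0,0,0,0.5,0,0,-0.03,0,0.5,0,0,-0.045,0,0.5,0,0,-0.045,0,0.5,-0.0143,-0.037,0,0,0.5,-0.014,-0.037,0,0,0.5,0,0,0,0,0.5,0,0,0,0,0.5]}}

```text
t: 8.5
ee_pos: [565.2, 208.2, 183.9]
tool_rot: [[0.069, 0.998, 0.001], [0.998, -0.069, 0.0], [0.001, 0.001, -1.0]]
force: [0.6, -0.2, 0.7]
opening: 0.501
grip_force: 0.0
```

Run:
```python
from h import *
snap('wrist','w4.png');s=env.get_state();print(s['ee_pos'],s['opening'])
```

```text
[565.43081517 208.22665736 183.63557133] 0.49723025727143394
```

View pics/w4.png

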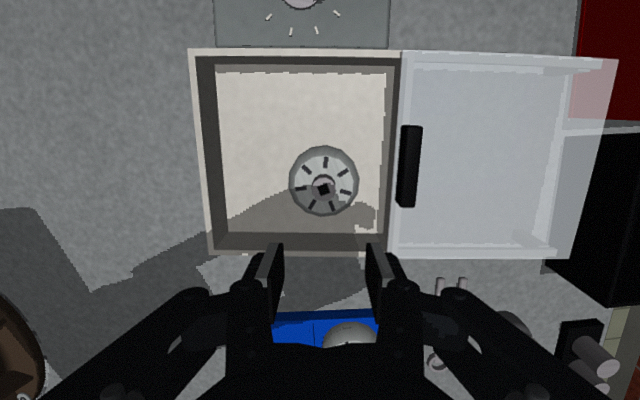

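The cover is fully back. The dry wrench's hub top is at (323,189), and the rim corners are near (189,50), (402,52), (210,254) and (388,258).

Run:
```python
from h import *
c='w4.png'
print(tri((c,(323,188)),('w3.png',(349,168)),('top0.png',(251,205))),onz(c,(323,188),50).round(1))
P=[onz(c,u,54) for u in [(189,50),(402,52),(388,258),(210,254)]]
print(np.round(P,1),np.mean(P,0).round(1))
P=[onz(c,u,6) for u in [(215,73),(381,74),(377,234),(224,236)]]
print(np.round(P,1),np.mean(P,0).round(1))
```

```text
(array([563.9, 207.7,  43.5]), array([0.9, 1.7, 2.1])) [563.6 210.1  50. ]
[[459.9 338.5  54. ]
 [638.  323.8  54. ]
 [624.3 133.5  54. ]
 [444.5 150.4  54. ]] [541.7 236.5  54. ]
[[463.1 325.3   6. ]
 [628.9 312.3   6. ]
 [621.4 139.5   6. ]
 [443.3 149.4   6. ]] [539.2 231.6   6. ]
```

Call:
{"name": "servo_tool", "arguments": {"moves": [0,-0.0015,0.045,0,0.5,0,0,0.045,0,0.5,0,0,0.03,0,0.5,0,0,0.02,0,0.5,0,0,0.0085,0,0.5,0,0,0,0,0.5,0,0,0,0,0.1,0,0,0,0,0.1,0,0,0,0,0.1,0,0,0,0,0.1], "grip_force": 40}}

```text
t: 9.8
ee_pos: [563.7, 208.3, 35.8]
tool_rot: [[0.069, 0.998, 0.002], [0.998, -0.069, 0.001], [0.001, 0.002, -1.0]]
force: [-0.3, 0.5, 7.9]
opening: 0.261
grip_force: 39.6
```

Call:
{"name": "servo_tool", "arguments": {"moves": [0,0,-0.02,0,0.1,0,0,-0.04,0,0.1,0,0,-0.03,0,0.1,0,0,0,0,0.1]}}

```text
t: 10.3
ee_pos: [564.4, 208.5, 127.4]
tool_rot: [[0.069, 0.998, 0.004], [0.998, -0.069, 0.001], [0.002, 0.004, -1.0]]
force: [-0.3, -0.1, -1.7]
opening: 0.26
grip_force: 39.6
```

Call:
{"name": "servo_tool", "arguments": {"moves": [-0.025,-0.008,0,0,0.1,-0.045,-0.0125,0,0,0.1,-0.045,-0.0125,0,0,0.1,-0.045,-0.0125,0,0,0.1,-0.045,-0.0125,0,0,0.1,-0.025,-0.0065,0,0,0.1,0,0,0,0,0.1,0,0,0.035,0,0.1,0,0,0.03,0,0.1,0,0,0,0,0.1]}}

```text
t: 11.55
ee_pos: [481.2, -16.2, 58.0]
tool_rot: [[0.069, 0.998, -0.004], [0.998, -0.069, 0.0], [0.0, -0.004, -1.0]]
force: [-0.2, 0.1, -1.9]
opening: 0.255
grip_force: 39.5
```

Run:
```python
from h import *
s=env.get_state();print(s['ee_pos'])
a=snap('wrist','w5.png');b=snap('top','top1.png');c=snap('side','side1.png')
z=lambda im,y,x,h,w:cv2.resize(im[y:y+h,x:x+w,::-1],(400,300),interpolation=cv2.INTER_CUBIC)
cv2.imwrite('pics/m1.png',np.vstack([np.hstack([z(a,160,160,240,320),z(b,170,290,90,120)]),np.hstack([z(c,130,280,120,160),z(b,160,360,120,160)])]))
```

```text
[481.15302995 -16.18725589  57.98745415]
```

View pics/m1.png

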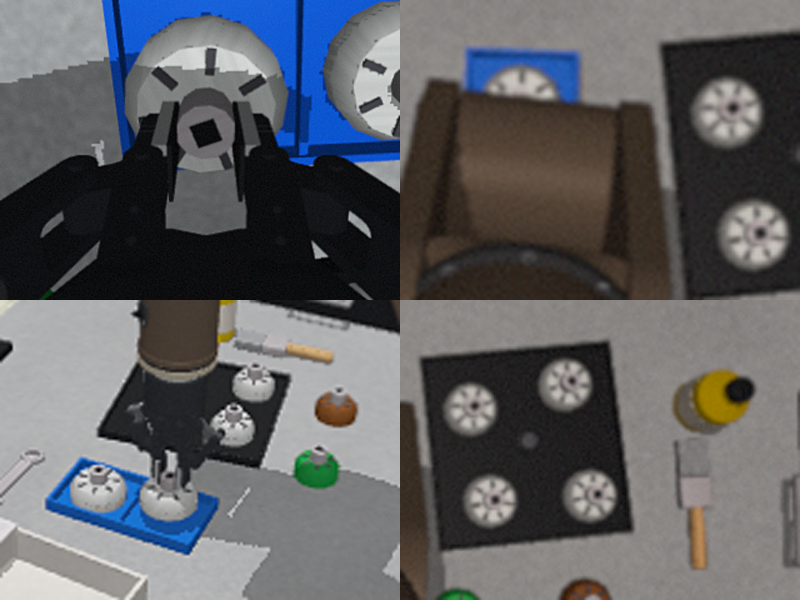

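Call:
{"name": "servo_tool", "arguments": {"moves": [0,0.003,0.01,0,0.1,0,0,0.008,0,0.1,0,0,0.004,0,0.1,0,0,0,0,0.1,0,0,0,0,0.1]}}

```text
t: 12.32
ee_pos: [485.7, -17.2, 37.9]
tool_rot: [[0.069, 0.998, -0.0], [0.998, -0.069, 0.0], [0.0, -0.0, -1.0]]
force: [0.2, -0.2, -1.6]
opening: 0.259
grip_force: 39.6
```

Call:
{"name": "servo_tool", "arguments": {"moves": [0,0,0.003,0,0.1,0,0,0,0,0.1,0,0,0,0,0.1]}}

```text
t: 12.7
ee_pos: [485.9, -17.2, 34.9]
tool_rot: [[0.069, 0.998, 0.0], [0.998, -0.069, -0.0], [-0.0, 0.0, -1.0]]
force: [1.4, -0.3, -0.4]
opening: 0.261
grip_force: 39.9
```

Call:
{"name": "servo_tool", "arguments": {"moves": [0,0,0,0,0.5,0,0,0,0,0.5,0,0,-0.025,0,0.5,0,0,-0.045,0,0.5,0,0,-0.045,0,0.5,-0.036,0.0135,-0.04,0,0.5,-0.036,0.0135,-0.04,0,0.5,-0.036,0.0135,0,0,0.5,-0.036,0.0135,0,0,0.5,0,0,0,0,0.5]}}

```text
t: 13.95
ee_pos: [530.0, -166.7, 229.7]
tool_rot: [[0.072, 0.997, 0.0], [0.997, -0.072, -0.0], [-0.0, 0.0, -1.0]]
force: [0.7, 0.6, 0.0]
opening: 0.499
grip_force: 0.0
```

Run:
```python
from h import *
snap('wrist','w6.png');s=env.get_state();print(s['ee_pos'],s['opening'])
```

```text
[ 529.35866288 -165.31560378  229.53321979] 0.5056199443929646
```

View pics/w6.png

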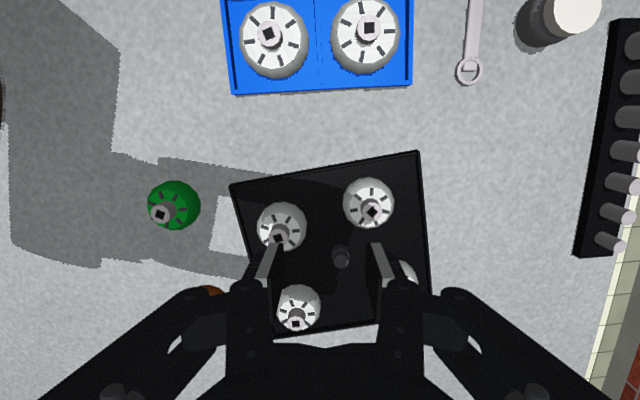

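The dry wrench stands upright in its pocket, hub at (269,34). Hub tops are A (372,211), C (277,238) and D (296,322).

Run:
```python
from h import *
a,b,c,T='w1.png','w2.png','w6.png','top0.png'
print('A',tri((a,(310,122)),(b,(333,228)),(c,(372,211)),(T,(391,203))),onz(c,(372,211),48).round(1))
print('B',tri((a,(340,207)),(b,(358,297)),(T,(426,193))))
print('C',tri((b,(257,246)),(c,(277,238)),(T,(396,239))),onz(c,(277,238),48).round(1))
print('D',tri((b,(276,309)),(c,(296,322)),(T,(436,237))),onz(c,(296,322),48).round(1))
d,f=onz(c,(269,34),49),onz(c,(369,28),49);print('dry',d.round(1),'fix',f.round(1),f-d)
for x,y in[(390,238),(395.5,-999)]:pass
```

```text
A (array([ 581.6, -211.5,   43.1]), array([1.6, 0.8, 1.5, 2.4])) [ 581.3 -208.3   48. ]
B (array([ 612.6, -320.1,   59. ]), array([3.8, 0.4, 3.5]))
C (array([ 472. , -226.2,   61.2]), array([1.5, 1.9, 0.8])) [ 468.6 -233.9   48. ]
D (array([ 480.7, -348.9,   46.4]), array([5.8, 5.6, 0.5])) [ 478.8 -354.5   48. ]
dry [485.9 -17.9  49. ] fix [583.6 -19.6  49. ] [97.74258017 -1.74971127  0.        ]
```

Call:
{"name": "servo_tool", "arguments": {"moves": [-0.0204,0.0275,0.02,0,0.5,-0.0204,0.0276,0.02,0,0.5,0,0,0.045,0,0.5,0,0,0.045,0,0.5,0,0,0.035,0,0.5,0,0,0.02,0,0.5,0,0,0.01,0,0.5,0,0,0,0,0.5,0,0,0,0,0.1,0,0,0,0,0.1]}}

```text
t: 15.25
ee_pos: [582.4, -209.3, 36.2]
tool_rot: [[0.069, 0.998, 0.002], [0.998, -0.069, -0.001], [-0.001, 0.002, -1.0]]
force: [-0.4, 1.3, 4.9]
opening: 0.26
grip_force: 38.9
```

Call:
{"name": "servo_tool", "arguments": {"moves": [0,0,0,0,0.1,0,0,0,0,0.1,0,0,-0.02,0,0.1,0,0,-0.04,0,0.1,0,0,-0.03,0,0.1,0,0,0,0,0.1]}}

```text
t: 16.0
ee_pos: [583.4, -209.8, 128.6]
tool_rot: [[0.069, 0.998, 0.005], [0.998, -0.069, -0.002], [-0.002, 0.005, -1.0]]
force: [0.8, 0.5, -2.5]
opening: 0.263
grip_force: 39.9
```

Call:
{"name": "servo_tool", "arguments": {"moves": [0.025,-0.002,0,0,0.1,0.045,-0.0026,0,0,0.1,0.045,-0.0026,0,0,0.1,0.045,-0.0026,0,0,0.1,0.045,-0.0026,0,0,0.1,0.045,-0.0026,0,0,0.1,0.045,-0.0026,0,0,0.1,0.045,-0.0026,0,0,0.1,0.045,-0.0026,0,0,0.1,0.045,-0.0026,0,0,0.1]}}

```text
t: 17.25
ee_pos: [585.6, 223.0, 124.5]
tool_rot: [[0.069, 0.998, -0.001], [0.998, -0.069, -0.0], [-0.0, -0.001, -1.0]]
force: [1.1, 0.8, -2.5]
opening: 0.255
grip_force: 39.8
```

Call:
{"name": "servo_tool", "arguments": {"moves": [0.036,-0.002,0,0,0.1,0.018,-0.001,0,0,0.1,0,0,0,0,0.1,0,0,0,0,0.1]}}

```text
t: 17.75
ee_pos: [586.7, 274.7, 124.5]
tool_rot: [[0.07, 0.998, -0.001], [0.998, -0.07, -0.001], [-0.001, -0.001, -1.0]]
force: [-0.4, -0.0, -1.6]
opening: 0.26
grip_force: 39.8
```

Good. Lower 124.5 → about 38.

Call:
{"name": "servo_tool", "arguments": {"moves": [0,0.0005,0.03,0,0.1,0,0,0.03,0,0.1,0,0,0.015,0,0.1,0,0,0.008,0,0.1,0,0,0.003,0,0.1,0,0,0,0,0.1,0,0,0,0,0.1]}}

```text
t: 18.62
ee_pos: [587.8, 275.9, 39.5]
tool_rot: [[0.069, 0.998, 0.001], [0.998, -0.069, 0.0], [0.0, 0.001, -1.0]]
force: [0.1, 0.1, -3.0]
opening: 0.255
grip_force: 39.8
```

Call:
{"name": "servo_tool", "arguments": {"moves": [0,0,0.002,0,0.1,0,0,0,0,0.45,0,0,0,0,0.45,0,0,-0.03,0,0.45,0,0,-0.045,0,0.45,0,0,-0.02,0,0.45,-0.025,-0.004,0,0,0.45,-0.045,-0.0073,0,0,0.45,-0.045,-0.0073,0,0,0.45,-0.045,-0.0073,0,0,0.45]}}

```text
t: 19.88
ee_pos: [550.1, 116.7, 131.9]
tool_rot: [[0.069, 0.998, 0.0], [0.998, -0.069, 0.0], [0.0, 0.0, -1.0]]
force: [-0.2, 0.1, 0.5]
opening: 0.452
grip_force: 0.0
```

Call:
{"name": "servo_tool", "arguments": {"moves": [-0.045,-0.0073,0,0,0.45,-0.045,-0.0073,0,0,0.45,-0.045,-0.0073,0,0,0.45,-0.045,-0.0073,0,0,0.45,-0.045,-0.0073,0,0,0.45,-0.045,-0.0073,0,0,0.45,-0.045,-0.0073,0,0,0.45,-0.04,-0.0065,0,0,0.45,0,0,0,0,0.45,0,0,0,0,0.45]}}

```text
t: 21.12
ee_pos: [468.3, -232.0, 131.8]
tool_rot: [[0.07, 0.998, -0.0], [0.998, -0.07, 0.0], [0.0, -0.0, -1.0]]
force: [0.4, 0.6, 0.9]
opening: 0.449
grip_force: 0.0
```

Run:
```python
from h import *
a=snap('wrist','w7.png');b=snap('top','top2.png');c=snap('side','side2.png');s=env.get_state();print(s['ee_pos'],s['opening'])
z=lambda im,y,x,h,w:cv2.resize(im[y:y+h,x:x+w,::-1],(400,300),interpolation=cv2.INTER_CUBIC)
cv2.imwrite('pics/m2.png',np.vstack([np.hstack([z(a,100,160,240,320),z(b,160,190,90,120)]),np.hstack([z(c,130,280,120,160),z(b,160,360,120,160)])]))
```

```text
[ 468.57365307 -231.31295241  131.8029802 ] 0.4491637849760212
```

View pics/m2.png

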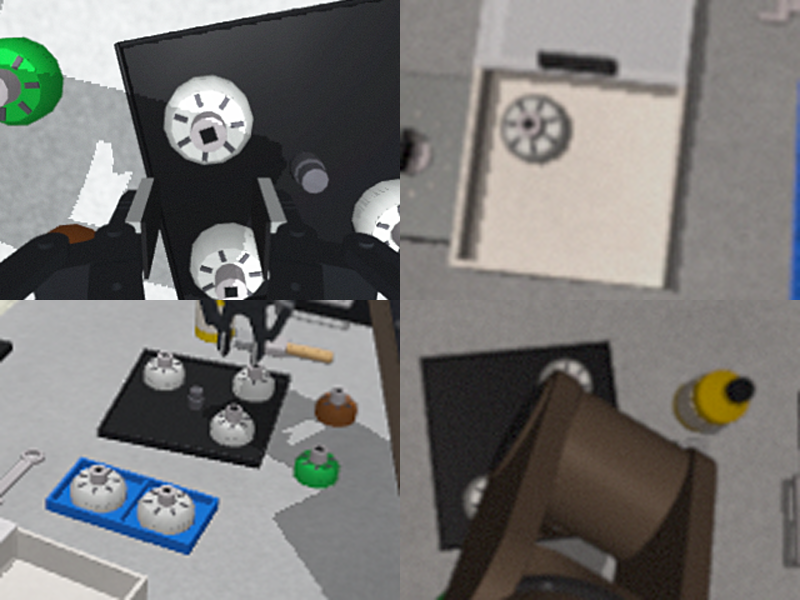

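Cup A stands in the box's far-left quarter. C's hub is at about (326,206) in w7 and D's at about (345,333).

Run:
```python
from h import *
c='w7.png'
print(onz(c,(326.4,206.4),48).round(1),tri((c,(326.4,206.4)),('w6.png',(277,238))),onz(c,(345.6,331),48).round(1),tri((c,(345.6,331)),('top0.png',(436,237)),('w6.png',(296,322))))
```

```text
[ 469.3 -232.5   48. ] (array([ 469.6, -231. ,   53.8]), array([0.4, 0.4])) [ 478.7 -354.1   48. ] (array([ 479.5, -346.4,   57.2]), array([1. , 0.4, 1.1]))
```

Call:
{"name": "servo_tool", "arguments": {"moves": [-0.001,0.001,0.03,0,0.45,0,0,0.035,0,0.45,0,0,0.02,0,0.45,0,0,0.0115,0,0.45,0,0,0,0,0.45,0,0,0,0,0.1,0,0,0,0,0.1,0,0,0,0,0.1,0,0,0,0,0.1]}}

```text
t: 22.4
ee_pos: [469.8, -233.4, 36.1]
tool_rot: [[0.069, 0.998, 0.001], [0.998, -0.069, -0.001], [-0.0, 0.001, -1.0]]
force: [1.0, 3.8, 9.0]
opening: 0.258
grip_force: 39.8
```

Call:
{"name": "servo_tool", "arguments": {"moves": [0,0,-0.02,0,0.1,0,0,-0.04,0,0.1,0,0,-0.03,0,0.1,0,0,0,0,0.1]}}

```text
t: 22.9
ee_pos: [470.6, -234.1, 127.5]
tool_rot: [[0.069, 0.998, 0.004], [0.998, -0.069, -0.002], [-0.002, 0.004, -1.0]]
force: [-0.6, -0.3, -3.2]
opening: 0.257
grip_force: 39.9
```

Call:
{"name": "servo_tool", "arguments": {"moves": [0.025,0,0,0,0.1,0.045,0,0,0,0.1,0.045,0,0,0,0.1,0.045,0,0,0,0.1,0.045,0,0,0,0.1,0.045,0,0,0,0.1,0.045,0,0,0,0.1,0.045,0,0,0,0.1,0.045,0,0,0,0.1,0.045,0,0,0,0.1]}}

```text
t: 24.15
ee_pos: [498.5, 196.9, 124.2]
tool_rot: [[0.069, 0.998, -0.001], [0.998, -0.069, -0.0], [-0.001, -0.001, -1.0]]
force: [0.9, 0.4, -1.9]
opening: 0.254
grip_force: 39.8
```

Call:
{"name": "servo_tool", "arguments": {"moves": [0.045,0.001,0,0,0.1,0.03,0.001,0,0,0.1,0.0115,0,0,0,0.1,0,0,0,0,0.1,0,0,0,0,0.1]}}

```text
t: 24.78
ee_pos: [506.8, 280.6, 124.9]
tool_rot: [[0.07, 0.998, -0.001], [0.998, -0.07, -0.001], [-0.001, -0.001, -1.0]]
force: [-0.8, -0.1, -1.5]
opening: 0.256
grip_force: 39.8
```

Call:
{"name": "servo_tool", "arguments": {"moves": [0,0,0.03,0,0.1,0,0,0.03,0,0.1,0,0,0.015,0,0.1,0,0,0.008,0,0.1,0,0,0.003,0,0.1,0,0,0,0,0.1,0,0,0,0,0.1]}}

```text
t: 25.65
ee_pos: [507.5, 282.0, 39.9]
tool_rot: [[0.069, 0.998, 0.001], [0.998, -0.069, 0.0], [0.001, 0.001, -1.0]]
force: [-0.6, 0.6, -2.7]
opening: 0.258
grip_force: 39.8
```

Call:
{"name": "servo_tool", "arguments": {"moves": [0,0,0.002,0,0.1,0,0,0,0,0.45,0,0,0,0,0.45,0,0,-0.03,0,0.45,0,0,-0.045,0,0.45,0,0,-0.02,0,0.45,-0.025,0.001,0,0,0.45,-0.045,0.001,0,0,0.45,-0.045,0.001,0,0,0.45,-0.045,0.001,0,0,0.45]}}

```text
t: 26.9
ee_pos: [499.9, 120.7, 132.5]
tool_rot: [[0.069, 0.998, 0.0], [0.998, -0.069, 0.0], [0.0, 0.0, -1.0]]
force: [0.5, 0.3, -0.4]
opening: 0.449
grip_force: 0.0
```

Call:
{"name": "servo_tool", "arguments": {"moves": [-0.045,0.001,0,0,0.45,-0.045,0.001,0,0,0.45,-0.045,0.001,0,0,0.45,-0.045,0.001,0,0,0.45,-0.045,0.001,0,0,0.45,-0.045,0.001,0,0,0.45,-0.045,0.001,0,0,0.45,-0.045,0.001,0,0,0.45,-0.045,0.001,0,0,0.45,-0.045,0.001,0,0,0.45]}}

```text
t: 28.15
ee_pos: [478.6, -329.3, 132.4]
tool_rot: [[0.069, 0.998, 0.0], [0.998, -0.069, -0.0], [-0.0, 0.0, -1.0]]
force: [1.0, -0.8, -0.1]
opening: 0.455
grip_force: 0.0
```

Call:
{"name": "servo_tool", "arguments": {"moves": [-0.02,0.001,0,0,0.45,0,0,0,0,0.45,0,0,0,0,0.45]}}

```text
t: 28.52
ee_pos: [478.2, -346.6, 132.1]
tool_rot: [[0.069, 0.998, -0.001], [0.998, -0.069, 0.001], [0.001, -0.001, -1.0]]
force: [-1.5, 0.8, 0.3]
opening: 0.458
grip_force: 0.0
```

Run:
```python
from h import *
a=snap('wrist','w8.png');b=snap('top','top3.png');c=snap('side','side3.png');s=env.get_state();print(s['ee_pos'],s['opening'])
z=lambda im,y,x,h,w:cv2.resize(im[y:y+h,x:x+w,::-1],(400,300),interpolation=cv2.INTER_CUBIC)
cv2.imwrite('pics/m3.png',np.vstack([np.hstack([z(a,100,160,240,320),z(b,160,190,90,120)]),np.hstack([z(c,130,280,120,160),z(b,160,360,120,160)])]))
```

```text
[ 478.57176139 -346.60412221  132.37338098] 0.44696701843059744
```

View pics/m3.png

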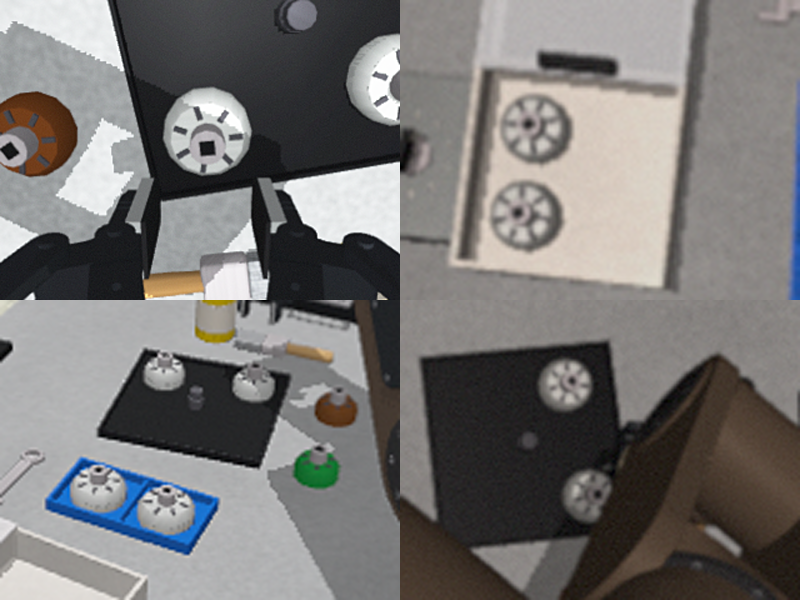

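D's hub is at (326,217) in w8. The second cup is placed well, and B is still at (428,192) in the top view.

Run:
```python
from h import *
c='w8.png'
print(onz(c,(325.6,217),48).round(1),onz('top3.png',(427.5,192.4),48).round(1))
print(tri((c,(325.6,217)),('w7.png',(345.6,331))), tri(('top3.png',(427.5,192.4)),('w1.png',(340,207)),('w2.png',(358,297))))
```

```text
[ 477.9 -356.    48. ] [ 614.4 -324.2   48. ]
(array([ 478.3, -357.3,   44.4]), array([0.5, 0.5])) (array([ 613.7, -324. ,   53.5]), array([1.1, 1.7, 1.1]))
```

Call:
{"name": "servo_tool", "arguments": {"moves": [-0.0094,0,0.03,0,0.45,0,0,0.035,0,0.45,0,0,0.02,0,0.45,0,0,0.0115,0,0.45,0,0,0,0,0.45,0,0,0,0,0.1,0,0,0,0,0.1,0,0,0,0,0.1,0,0,0,0,0.1]}}

```text
t: 29.8
ee_pos: [478.3, -357.3, 36.7]
tool_rot: [[0.069, 0.998, 0.001], [0.998, -0.069, -0.001], [-0.001, 0.001, -1.0]]
force: [1.2, 3.5, 8.3]
opening: 0.254
grip_force: 39.7
```

Call:
{"name": "servo_tool", "arguments": {"moves": [0,0,-0.02,0,0.1,0,0,-0.04,0,0.1,0,0,-0.03,0,0.1,0,0,0,0,0.1]}}

```text
t: 30.3
ee_pos: [478.9, -358.2, 128.2]
tool_rot: [[0.069, 0.998, 0.003], [0.998, -0.069, -0.003], [-0.003, 0.004, -1.0]]
force: [-0.3, -0.3, -2.3]
opening: 0.252
grip_force: 39.7
```

Call:
{"name": "servo_tool", "arguments": {"moves": [0.025,-0.001,0,0,0.1,0.045,-0.0011,0,0,0.1,0.045,-0.0011,0,0,0.1,0.045,-0.0011,0,0,0.1,0.045,-0.0011,0,0,0.1,0.045,-0.0011,0,0,0.1,0.045,-0.0011,0,0,0.1,0.045,-0.0011,0,0,0.1,0.045,-0.0011,0,0,0.1,0.045,-0.0011,0,0,0.1]}}

```text
t: 31.55
ee_pos: [495.1, 74.6, 124.7]
tool_rot: [[0.069, 0.998, -0.002], [0.998, -0.069, -0.0], [-0.0, -0.002, -1.0]]
force: [-0.0, 0.3, -2.6]
opening: 0.256
grip_force: 39.6
```

Call:
{"name": "servo_tool", "arguments": {"moves": [0.045,-0.001,0,0,0.1,0.045,-0.001,0,0,0.1,0.025,-0.001,0,0,0.1,0.011,0,0,0,0.1,0,0,0,0,0.1,0,0,0,0,0.1]}}

```text
t: 32.3
ee_pos: [502.0, 197.6, 125.5]
tool_rot: [[0.07, 0.998, -0.001], [0.998, -0.07, -0.0], [-0.0, -0.001, -1.0]]
force: [0.5, 0.2, -2.1]
opening: 0.257
grip_force: 39.6
```

Call:
{"name": "servo_tool", "arguments": {"moves": [0,0,0.03,0,0.1,0,0,0.03,0,0.1,0,0,0.015,0,0.1,0,0,0.008,0,0.1,0,0,0.003,0,0.1,0,0,0,0,0.1,0,0,0,0,0.1]}}

```text
t: 33.17
ee_pos: [502.8, 198.7, 40.4]
tool_rot: [[0.069, 0.998, 0.001], [0.998, -0.069, 0.0], [0.0, 0.001, -1.0]]
force: [0.4, 0.9, -2.7]
opening: 0.256
grip_force: 39.6
```

Call:
{"name": "servo_tool", "arguments": {"moves": [0,0,0.002,0,0.1,0,0,0,0,0.45,0,0,0,0,0.45,0,0,-0.03,0,0.45,0,0,-0.045,0,0.45,0,0,-0.02,0,0.45,-0.025,0.0072,0,0,0.45,-0.045,0.0127,0,0,0.45,-0.045,0.0127,0,0,0.45,-0.045,0.0127,0,0,0.45]}}

```text
t: 34.42
ee_pos: [536.8, 34.4, 132.9]
tool_rot: [[0.069, 0.998, 0.0], [0.998, -0.069, 0.0], [0.0, 0.0, -1.0]]
force: [0.9, 0.4, 0.4]
opening: 0.454
grip_force: 0.0
```

Call:
{"name": "servo_tool", "arguments": {"moves": [-0.045,0.0127,0,0,0.45,-0.045,0.0127,0,0,0.45,-0.045,0.0127,0,0,0.45,-0.045,0.0127,0,0,0.45,-0.045,0.0127,0,0,0.45,-0.045,0.0127,0,0,0.45,-0.045,0.0127,0,0,0.45,-0.04,0.0127,0,0,0.45,0,0,0,0,0.45,0,0,0,0,0.45]}}

```text
t: 35.67
ee_pos: [612.8, -324.9, 132.4]
tool_rot: [[0.07, 0.998, -0.001], [0.998, -0.07, 0.001], [0.001, -0.001, -1.0]]
force: [-0.3, 0.9, 0.4]
opening: 0.447
grip_force: 0.0
```

Run:
```python
from h import *
a=snap('wrist','w9.png');b=snap('top','top4.png');c=snap('side','side4.png');s=env.get_state();print(s['ee_pos'],s['opening'])
z=lambda im,y,x,h,w:cv2.resize(im[y:y+h,x:x+w,::-1],(400,300),interpolation=cv2.INTER_CUBIC)
cv2.imwrite('pics/m4.png',np.vstack([np.hstack([z(a,100,160,240,320),z(b,160,190,90,120)]),np.hstack([z(c,130,280,120,160),z(b,160,360,120,160)])]))
```

```text
[ 613.15460475 -324.27208678  132.84519037] 0.4487564401027539
```

View pics/m4.png

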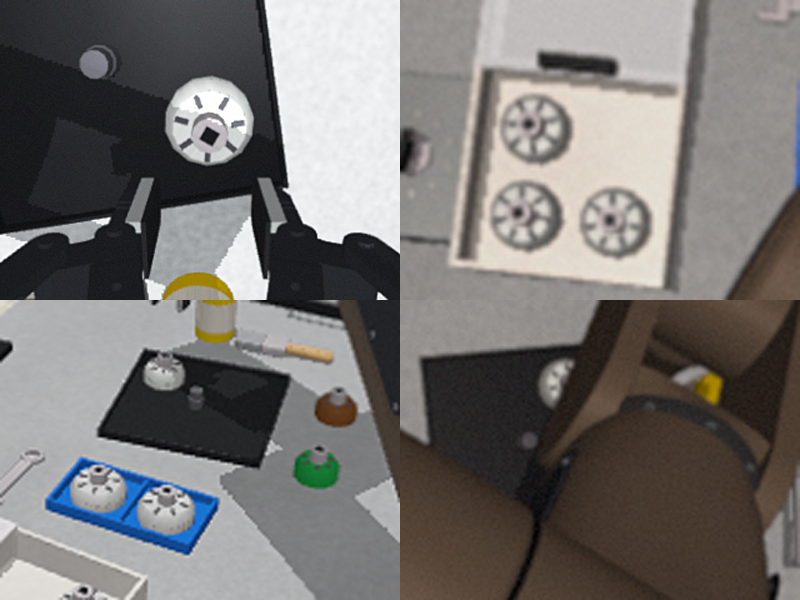

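Run:
```python
from h import *
print(onz('top0.png',(495,194),150).round(), onz('top0.png',(484,205),40).round(),onz('w9.png',(327.2,208),48).round(1))
```

```text
[ 598. -493.  150.] [ 580. -502.   40.] [ 614.2 -326.9   48. ]
```

Bottle is well clear (170 mm). Grasp B.

Call:
{"name": "servo_tool", "arguments": {"moves": [-0.002,0.001,0.03,0,0.45,0,0,0.035,0,0.45,0,0,0.02,0,0.45,0,0,0.0115,0,0.45,0,0,0,0,0.45,0,0,0,0,0.1,0,0,0,0,0.1,0,0,0,0,0.1,0,0,0,0,0.1]}}

```text
t: 36.95
ee_pos: [614.9, -327.9, 37.5]
tool_rot: [[0.069, 0.998, 0.002], [0.998, -0.069, -0.001], [-0.001, 0.002, -1.0]]
force: [0.2, 0.1, 7.0]
opening: 0.255
grip_force: 39.7
```

Call:
{"name": "servo_tool", "arguments": {"moves": [0,0,-0.02,0,0.1,0,0,-0.04,0,0.1,0,0,-0.03,0,0.1,0,0,0,0,0.1]}}

```text
t: 37.45
ee_pos: [615.7, -328.5, 130.2]
tool_rot: [[0.069, 0.998, 0.004], [0.998, -0.069, -0.003], [-0.002, 0.005, -1.0]]
force: [0.5, 0.1, -2.0]
opening: 0.256
grip_force: 39.5
```

Call:
{"name": "servo_tool", "arguments": {"moves": [0.025,-0.0034,0,0,0.1,0.045,-0.006,0,0,0.1,0.045,-0.006,0,0,0.1,0.045,-0.006,0,0,0.1,0.045,-0.006,0,0,0.1,0.045,-0.006,0,0,0.1,0.045,-0.006,0,0,0.1,0.045,-0.006,0,0,0.1,0.045,-0.006,0,0,0.1,0.045,-0.006,0,0,0.1]}}

```text
t: 38.7
ee_pos: [585.0, 107.5, 125.6]
tool_rot: [[0.069, 0.998, -0.002], [0.998, -0.069, -0.0], [-0.0, -0.002, -1.0]]
force: [0.5, 0.1, -1.7]
opening: 0.256
grip_force: 39.5
```

Call:
{"name": "servo_tool", "arguments": {"moves": [0.045,-0.006,0,0,0.1,0.03,-0.004,0,0,0.1,0.0115,-0.0015,0,0,0.1,0,0,0,0,0.1,0,0,0,0,0.1]}}

```text
t: 39.33
ee_pos: [580.9, 191.7, 126.1]
tool_rot: [[0.07, 0.998, -0.001], [0.998, -0.07, -0.0], [-0.0, -0.001, -1.0]]
force: [-0.1, -0.3, -0.2]
opening: 0.254
grip_force: 39.5
```

Call:
{"name": "servo_tool", "arguments": {"moves": [0,0,0.03,0,0.1,0,0,0.03,0,0.1,0,0,0.015,0,0.1,0,0,0.008,0,0.1,0,0,0.003,0,0.1,0,0,0,0,0.1,0,0,0,0,0.1]}}

```text
t: 40.2
ee_pos: [581.6, 192.7, 41.0]
tool_rot: [[0.069, 0.998, 0.001], [0.998, -0.069, 0.0], [0.0, 0.001, -1.0]]
force: [0.1, -0.2, -1.5]
opening: 0.253
grip_force: 39.5
```

Call:
{"name": "servo_tool", "arguments": {"moves": [0,0,0.002,0,0.1,0,0,0,0,0.45,0,0,0,0,0.45,0,0,-0.03,0,0.45,0,0,-0.045,0,0.45,0,0,-0.045,0,0.45,0.045,-0.02,-0.045,0,0.45,0.047,-0.022,-0.045,0,0.45,0,0,0,0,0.45,0,0,0,0,0.45]}}

```text
t: 41.45
ee_pos: [548.1, 279.8, 241.1]
tool_rot: [[0.069, 0.998, -0.0], [0.998, -0.069, -0.0], [-0.0, -0.0, -1.0]]
force: [-0.3, -0.2, -0.1]
opening: 0.45
grip_force: 0.0
```

Run:
```python
from h import *
a=snap('wrist','w10.png');b=snap('top','top5.png');c=snap('side','side5.png');s=env.get_state();print(s['ee_pos'],s['opening'])
z=lambda im,y,x,h,w:cv2.resize(im[y:y+h,x:x+w,::-1],(400,300),interpolation=cv2.INTER_CUBIC)
k=onz  # key crop around predicted pixel
p=proj('w10.png',(557.5,379,72))[0].astype(int);print(p)
y0=max(p[1]-45,0);x0=p[0]-60;print(x0,y0)
cv2.imwrite('pics/m5.png',np.vstack([np.hstack([z(a,100,160,240,320),z(a,y0,x0,90,120)]),np.hstack([z(c,200,220,120,160),z(b,160,300,120,160)])]))
```

```text
[548.22543202 278.87639614 240.23183397] 0.4495655454978848
[327  82]
267 37
```

View pics/m5.png

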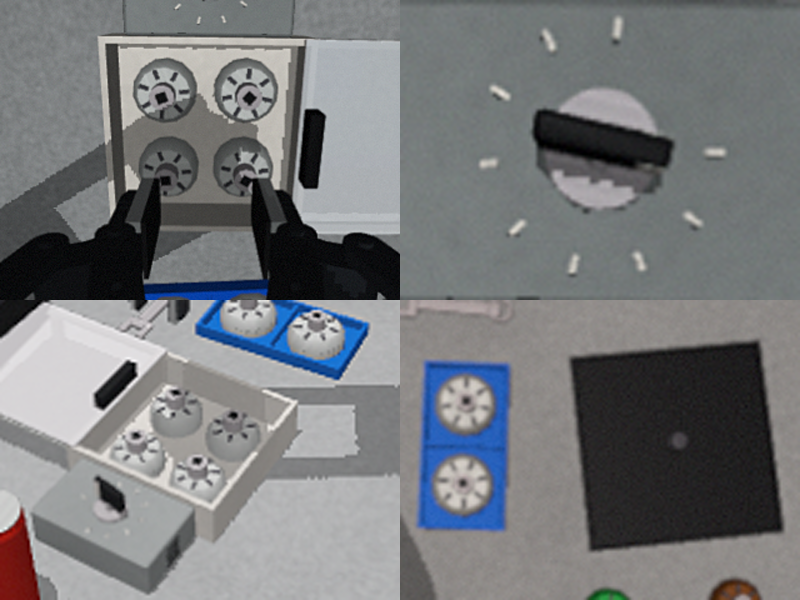

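All four cups stand upright in the box, the dry wrench is in the case, and the tray holds only the socket. The key blade runs from (428,74) to (468,83) in w10.

Run:
```python
from h import *
f=lambda x,y:(267+(x-400)*.3,37+y*.3)
a=onz('w10.png',f(536,124),85);b=onz('w10.png',f(671,152),85);d=b-a
print(a.round(1),b.round(1),((a+b)/2).round(1),np.linalg.norm(d),np.degrees(np.arctan2(d[1],d[0])))
print('hubbase',onz('w10.png',f(603,148),59).round(1))
s=env.get_state();print(s['q'].round(1))
```

```text
[539.4 386.1  85. ] [576.6 376.1  85. ] [558.  381.1  85. ] 38.561831081528155 -14.97742364619542
hubbase [558.1 380.7  59. ]
[24.1 24.3 95.6 -0.  60.2 28.2]
```

Call:
{"name": "servo_tool", "arguments": {"moves": [-0.021,0.047,0.02,0,0.5,-0.0213,0.0475,0.02,0,0.5,0,0,0.045,0,0.5,0,0,0.04,0,0.5,0,0,0.03,0,0.5,0,0,0.018,0,0.5,0,0,0.0015,0,0.5,0,0,0,0,0.5]}}

```text
t: 42.6
ee_pos: [640.4, 231.2, 67.8]
tool_rot: [[0.069, 0.998, 0.001], [0.998, -0.069, 0.0], [0.0, 0.001, -1.0]]
force: [0.4, -0.3, -1.2]
opening: 0.499
grip_force: 0.0
```

Call:
{"name": "servo_tool", "arguments": {"moves": [0,0,0.003,0,0.5,0,0,0,0,0.1,0,0,0,0,0.1,0,0,0,0,0.1,0,0,0,0,0.1]}}

```text
t: 43.22
ee_pos: [640.0, 231.3, 64.5]
tool_rot: [[0.069, 0.998, 0.001], [0.998, -0.069, 0.0], [0.0, 0.001, -1.0]]
force: [-0.7, -0.1, 5.7]
opening: 0.151
grip_force: 42.6
```

Call:
{"name": "servo_tool", "arguments": {"moves": [0,-0.01,0,0,0.1,0.0002,-0.02,0,0,0.1,0.0001,-0.02,0,0,0.1,0.0001,-0.02,0,0,0.1,0.0001,-0.02,0,0,0.1,0.0001,-0.02,0,0,0.1,0.0001,-0.02,0,0,0.1,0.0001,-0.02,0,0,0.1,0,-0.015,0,0,0.1,0,0,0,0,0.1]}}

```text
t: 44.48
ee_pos: [474.6, 244.7, 64.5]
tool_rot: [[0.069, 0.998, 0.001], [0.998, -0.069, 0.002], [0.002, 0.001, -1.0]]
force: [-1.5, 10.3, 3.8]
opening: 0.152
grip_force: 42.2
```

Call:
{"name": "servo_tool", "arguments": {"moves": [0.001,-0.007,0,0,0.1,0,-0.005,0,0,0.1,0,0,0,0,0.1]}}

```text
t: 44.85
ee_pos: [462.9, 245.7, 64.5]
tool_rot: [[0.069, 0.998, 0.001], [0.998, -0.069, 0.001], [0.001, 0.001, -1.0]]
force: [-1.7, 4.3, 10.6]
opening: 0.151
grip_force: 43.1
```

Call:
{"name": "servo_tool", "arguments": {"moves": [0,-0.004,0,0,0.1,0,0,0,0,0.1]}}

```text
t: 45.1
ee_pos: [460.6, 245.9, 64.5]
tool_rot: [[0.069, 0.998, 0.003], [0.998, -0.069, 0.001], [0.001, 0.003, -1.0]]
force: [8.0, -2.7, 2.0]
opening: 0.149
grip_force: 42.3
```

Call:
{"name": "servo_tool", "arguments": {"moves": [0,0,0,0,0.45,0,0,0,0,0.45,0,0,-0.03,0,0.45,0,0,-0.04,0,0.45,0.035,0.022,0,0,0.45,0.036,0.022,0,0,0.45,0.036,0.022,0,0,0.45,0.0345,0.022,0,0,0.45,0,0,0,-9.9,0.45,0,0,0,-9.9,0.45], "grip_force": 60}}

```text
t: 46.35
ee_pos: [556.3, 380.8, 133.2]
tool_rot: [[-0.279, 0.96, -0.001], [0.96, 0.279, -0.001], [-0.0, -0.001, -1.0]]
force: [-0.3, -0.8, -0.0]
opening: 0.45
grip_force: 0.0
```

Call:
{"name": "servo_tool", "arguments": {"moves": [0,0,0,-9.9,0.45,0,0,0,-9.9,0.45,0,0,0,-9.9,0.45,0,0,0,-9.9,0.45,0,0,0,-9.9,0.45,0,0,0,-9.9,0.45,0,0,0,0,0.45,0,0,0,0,0.45]}}

```text
t: 47.35
ee_pos: [556.6, 380.5, 133.7]
tool_rot: [[-0.966, 0.259, -0.0], [0.259, 0.966, -0.0], [0.0, -0.0, -1.0]]
force: [-0.1, -0.0, 0.3]
opening: 0.453
grip_force: 0.0
```

Run:
```python
from h import *
a=snap('wrist','w11.png');snap('side','side6.png');s=env.get_state();print(s['ee_pos'],s['opening'],s['q'].round(1),np.degrees(np.arctan2(s['tool_rot'][1][0],s['tool_rot'][0][0])))
print(proj('w11.png',(558,381,85)))
# side: check cover bar vs expectation
print(proj('side6.png',[(460.6,245.9,80.5)]))
b=cv2.imread('pics/side6.png')[215:315,220:360];a=a[100:340,160:480,::-1]
cv2.imwrite('pics/m6.png',np.hstack([cv2.resize(a,(400,300)),cv2.resize(b,(400,300))]))
```

```text
[556.78580101 380.52580924 133.81009005] 0.44869010037018353 [ 31.8  35.2  92.9  -0.   51.9 -43.3] 165.07047497112995
[[328.19268467 226.21960224]]
[[319.54626178 252.15793868]]
```

View pics/m6.png

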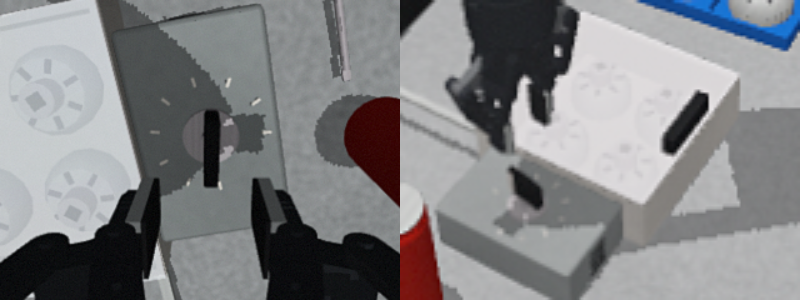

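Run:
```python
from h import *
im=cv2.imread('pics/w11.png').sum(2)
sub=im[170:270,300:350]
m=(sub<75).astype(np.uint8)
n,l,st,ce=cv2.connectedComponentsWithStats(m)
for i in range(1,n):
    if st[i,4]>60: print(st[i],ce[i]+[300,170])
i=1+np.argmax(st[1:,4]);x,y,w,h=st[i,:4];x+=300;y+=170
for z in(85,59):
  print(z,onz('w11.png',(x+w/2,y),z).round(1),onz('w11.png',(x+w/2,y+h),z).round(1))
print('disc',onz('w11.png',(160+207*.8,100+137*.8),52).round(1), proj('w11.png',[(558,381,50),(558,381,59),(558,381,85)]).round())
```

```text
[ 23  19  13  60 691] [328.6642547  218.38350217]
85 [532.8 388.6  85. ] [574.8 377.5  85. ]
59 [539.4 387.2  59. ] [587.2 374.7  59. ]
disc [556.7 379.6  52. ] [[328. 210.]
 [328. 214.]
 [328. 226.]]
```

Call:
{"name": "servo_tool", "arguments": {"moves": [-0.0005,0.001,0.025,0,0.45,0,0,0.025,0,0.45,0,0,0.015,0,0.45,0,0,0.005,0,0.45,0,0,0,0,0.45,0,0,0,0,0.05,0,0,0,0,0.05,0,0,0,0,0.05,0,0,0,0,0.05]}}

```text
t: 48.58
ee_pos: [558.5, 382.9, 65.1]
tool_rot: [[-0.967, 0.255, 0.002], [0.255, 0.967, 0.002], [-0.002, 0.003, -1.0]]
force: [-0.7, 8.8, 2.1]
opening: 0.086
grip_force: 62.2
```

Call:
{"name": "servo_tool", "arguments": {"moves": [0,0,0,5,0.05,0,0,0,10,0.05,0,0,0,10,0.05,0,0,0,0,0.05]}}

```text
t: 49.08
ee_pos: [558.4, 382.9, 65.1]
tool_rot: [[-0.767, 0.642, 0.002], [0.642, 0.767, 0.002], [-0.0, 0.003, -1.0]]
force: [-0.8, 7.8, 1.6]
opening: 0.087
grip_force: 62.3
```

Call:
{"name": "servo_tool", "arguments": {"moves": [0,0,0,10,0.05,0,0,0,10,0.05,0,0,0,10,0.05,0,0,0,10,0.05,0,0,0,10,0.05,0,0,0,10,0.05,0,0,0,10,0.05,0,0,0,10,0.05,0,0,0,10,0.05,0,0,0,0,0.05]}}

```text
t: 50.32
ee_pos: [558.0, 383.0, 65.0]
tool_rot: [[0.642, 0.766, 0.001], [0.766, -0.642, 0.002], [0.003, -0.0, -1.0]]
force: [-4.8, 10.1, 3.3]
opening: 0.085
grip_force: 62.5
```

Run:
```python
from h import *
s=env.get_state();print(s['ee_pos'],s['opening'],s['q'].round(1),s['force'].round(1),s['moment'].round(2),np.degrees(np.arctan2(s['tool_rot'][1][0],s['tool_rot'][0][0])))
```

```text
[557.95239475 383.00319281  65.04702391] 0.08546951063588952 [31.9 40.  95.   0.1 44.8 71.8] [-4.8 10.1  3.3] [ 1.69  0.84 -0.05] 50.034761401611036
```

Call:
{"name": "servo_tool", "arguments": {"moves": [0,0,0,0,0.45,0,0,0,0,0.45,0,0,-0.02,0,0.45,0,0,-0.02,0,0.45,0,0,0,-10,0.45,0,0,0,-10,0.45,0,0,0,-10,0.45,0,0,0,-10,0.45,0,0,0,-10,0.45,0,0,0,-10,0.45]}}

```text
t: 51.58
ee_pos: [558.2, 381.7, 105.8]
tool_rot: [[-0.351, 0.936, 0.001], [0.936, 0.351, 0.001], [0.0, 0.002, -1.0]]
force: [-0.8, -0.2, -0.3]
opening: 0.452
grip_force: 0.0
```

Call:
{"name": "servo_tool", "arguments": {"moves": [0,0,0,-10,0.45,0,0,0,-10,0.45,0,0,0,-10,0.45,0,0,0,-10,0.45,0,0,0,-10,0.45,0,0,0,-10,0.45,0,0,0,-10,0.45,0,0,0,-10,0.45,0,0,0,-10,0.45,0,0,0,-10,0.45]}}

```text
t: 52.82
ee_pos: [558.2, 381.7, 105.8]
tool_rot: [[-0.861, -0.508, 0.001], [-0.508, 0.861, 0.001], [-0.002, 0.0, -1.0]]
force: [0.4, 0.6, 0.3]
opening: 0.452
grip_force: 0.0
```

Call:
{"name": "servo_tool", "arguments": {"moves": [0,0,0,-10,0.45,0,0,0,-10,0.45,0,0,0,0,0.45,0,0,0,0,0.45]}}

```text
t: 53.32
ee_pos: [558.0, 381.6, 104.8]
tool_rot: [[-0.643, -0.766, 0.001], [-0.766, 0.643, 0.001], [-0.001, -0.0, -1.0]]
force: [0.1, -0.4, 0.1]
opening: 0.45
grip_force: 0.0
```

Run:
```python
from h import *
s=env.get_state();print(s['ee_pos'],s['opening'],s['q'].round(1),s['force'].round(1),np.degrees(np.arctan2(s['tool_rot'][1][0],s['tool_rot'][0][0])))
snap('wrist','w12.png')
im=cv2.imread('pics/w12.png').sum(2)
p=proj('w12.png',(557.8,381.8,72))[0].astype(int);print(p)
x0,y0=p[0]-35,p[1]-50
n,l,st,ce=cv2.connectedComponentsWithStats((im[y0:y0+100,x0:x0+70]<75).astype(np.uint8))
for i in range(1,n):
    if st[i,4]>60:
        ys,xs=np.where(l==i);print(st[i],ce[i]+[x0,y0],cv2.fitLine(np.c_[xs,ys].astype(np.float32),2,0,.01,.01).ravel()[:2])
```

```text
[557.97265034 381.58328374 104.80911313] 0.4504031182406661 [  31.8   37.2   93.9    0.    48.9 -108.2] [ 0.1 -0.4  0.1] -130.02043382038818
[325 236]
[ 29  15  14  70 926] [325.73650108 235.65010799] [0.00401563 0.99999195]
```

Call:
{"name": "servo_tool", "arguments": {"moves": [0,0,0.02,0,0.45,0,0,0.018,0,0.45,0,0,0,0,0.45,0,0,0,0,0.05,0,0,0,0,0.05,0,0,0,0,0.05,0,0,0,0,0.05,0,0,0,5,0.05,0,0,0,10,0.05,0,0,0,10,0.05]}}

```text
t: 54.62
ee_pos: [557.0, 382.4, 66.4]
tool_rot: [[-0.907, -0.421, -0.0], [-0.421, 0.907, 0.001], [-0.0, 0.001, -1.0]]
force: [-7.2, 8.7, -0.4]
opening: 0.085
grip_force: 60.4
```

Call:
{"name": "servo_tool", "arguments": {"moves": [0,0,0,10,0.05,0,0,0,10,0.05,0,0,0,10,0.05,0,0,0,10,0.05,0,0,0,0,0.05]}}

```text
t: 55.25
ee_pos: [556.9, 383.3, 66.5]
tool_rot: [[-0.966, 0.258, -0.0], [0.258, 0.966, 0.002], [0.001, 0.002, -1.0]]
force: [-9.2, 15.3, -1.3]
opening: 0.088
grip_force: 60.2
```

```bash
cat > st.py <<'E'
from h import *
s=env.get_state();print(s['ee_pos'].round(1),round(s['opening'],3),s['q'].round(1),s['force'].round(1),s['moment'].round(2),s['joint_efforts'].round(2),np.degrees(np.arctan2(s['tool_rot'][1][0],s['tool_rot'][0][0])).round(1))
E
python3 st.py
```

```text
[556.9 383.3  66.5] 0.088 [ 31.9  39.9  95.    0.2  45.  -43.2] [-9.2 15.3 -1.3] [2.4  1.49 0.02] [-1.1360e+01 -1.0705e+02 -3.3910e+01 -4.3800e+00  8.0000e-02  2.6700e+00] 165.0
```

Call:
{"name": "servo_tool", "arguments": {"moves": [0,0,0,8,0.05,0,0,0,8,0.05,0,0,0,0,0.05]}}

```text
t: 55.62
ee_pos: [557.0, 383.7, 66.5]
tool_rot: [[-0.858, 0.514, 0.0], [0.514, 0.858, 0.003], [0.001, 0.002, -1.0]]
force: [-8.9, 16.8, -3.0]
opening: 0.089
grip_force: 60.0
```

```bash
python3 st.py
```

```text
[557.  383.7  66.5] 0.089 [ 31.9  39.9  95.    0.2  45.  -27.3] [-8.9 16.8 -3. ] [ 2.87  1.47 -0.03] [ -12.69 -107.63  -33.15   -4.93    0.68    2.06] 149.1
```

Call:
{"name": "servo_tool", "arguments": {"moves": [0,0,0,8,0.05,0,0,0,8,0.05,0,0,0,0,0.05]}}

```text
t: 56.0
ee_pos: [557.2, 384.0, 66.5]
tool_rot: [[-0.683, 0.731, 0.0], [0.731, 0.683, 0.003], [0.002, 0.003, -1.0]]
force: [-6.5, 20.4, -5.1]
opening: 0.081
grip_force: 59.7
```

```bash
python3 st.py
```

```text
[557.2 384.   66.5] 0.081 [ 31.9  39.9  95.    0.2  45.  -11.3] [-6.5 20.4 -5.1] [3.32 1.31 0.01] [ -13.53 -108.32  -32.25   -5.3     1.4     2.06] 133.1
```

Call:
{"name": "servo_tool", "arguments": {"moves": [0,0,0,6,0.05,0,0,0,6,0.05,0,0,0,0,0.05]}}

```text
t: 56.38
ee_pos: [557.4, 384.1, 66.5]
tool_rot: [[-0.518, 0.855, 0.001], [0.855, 0.518, 0.003], [0.002, 0.002, -1.0]]
force: [-6.6, 20.1, -5.7]
opening: 0.087
grip_force: 72.6
```

```bash
python3 st.py
```

```text
[557.4 384.1  66.5] 0.087 [31.9 39.9 95.   0.2 45.   0.6] [-6.6 20.1 -5.7] [3.42 1.24 1.3 ] [ -15.15 -108.35  -31.69   -4.45    1.77    2.9 ] 121.2
```

Call:
{"name": "servo_tool", "arguments": {"moves": [0,0,0,0,0.45,0,0,0,0,0.45,0,0,-0.02,0,0.45,0,0,-0.02,0,0.45,0,0,0,0,0.45]}}

```text
t: 57.0
ee_pos: [559.1, 382.2, 109.0]
tool_rot: [[-0.518, 0.855, 0.004], [0.855, 0.518, 0.002], [0.0, 0.004, -1.0]]
force: [0.3, 0.2, -0.2]
opening: 0.446
grip_force: 0.0
```

```bash
python3 st.py
cat > kb.py <<'E'
from h import *
import sys
f=sys.argv[1]; snap('wrist',f)
im=cv2.imread('pics/'+f).sum(2)
p=proj(f,(557.8,381.8,72))[0].astype(int);print(p)
x0,y0=p[0]-40,p[1]-55
n,l,st,ce=cv2.connectedComponentsWithStats((im[y0:y0+110,x0:x0+80]<75).astype(np.uint8))
for i in range(1,n):
    if st[i,4]>60:
        ys,xs=np.where(l==i);v=cv2.fitLine(np.c_[xs,ys].astype(np.float32),2,0,.01,.01).ravel();print(st[i],ce[i]+[x0,y0],'deg from vertical',np.degrees(np.arctan2(v[0],v[1])).round(1))
E
python3 kb.py w13.png
```

```text
[559.1 382.2 109. ] 0.446 [31.8 36.9 93.7 -0.  49.1  0.6] [ 0.3  0.2 -0.2] [ 0.04 -0.02 -0.02] [ 3.0000e-02 -1.0518e+02 -3.6890e+01 -0.0000e+00  6.5000e-01  0.0000e+00] 121.2
[324 228]
[ 31  21  18  70 899] [323.27586207 229.51167964] deg from vertical 5.2
[  0  70   4  40 142] [285.30985915 262.97887324] deg from vertical 0.4
[77 70  3 40 85] [362.4        263.29411765] deg from vertical 179.6
```

Call:
{"name": "servo_tool", "arguments": {"moves": [0,0,-0.04,0,0.45,0,0,-0.04,0,0.45,0,0,-0.04,0,0.45,0,0,0,0,0.45]}}

```text
t: 57.55
ee_pos: [559.0, 382.2, 229.2]
tool_rot: [[-0.518, 0.855, 0.004], [0.855, 0.518, 0.003], [0.0, 0.005, -1.0]]
force: [-0.3, 1.0, -0.7]
opening: 0.451
grip_force: 0.0
```

Run:
```python
from h import *
a=snap('top','top9.png');b=snap('side','side9.png')
A=cv2.imread('pics/top5.png')[:,:,::-1];B=cv2.imread('pics/side6.png')[:,:,::-1]
D=lambda p,q:cv2.absdiff(cv2.blur(p,(3,3)),cv2.blur(q,(3,3))).max(2)
d=D(a,A)[180:255,305:346];print('case',d.max(),(d>30).sum())
d=D(a,A)[175:265,365:455];print('tray',(d>30).sum())
d=D(b,B)[225:295,285:340];print('box/bar',d.max(),(d>30).sum())
s=b[250:256,310:318];print(s.mean((0,1)),B[250:256,310:318].mean((0,1)))
# bar centroid in side
m=(b[235:275,290:335].sum(2)<110);ys,xs=np.where(m);print(xs.mean()+290,ys.mean()+235,proj('side9.png',[(460.6,245.9,69.5),(470.6,245.1,69.5)]))
```

```text
case 9 0
tray 0
box/bar 55 157
[200.         197.375      199.47916667] [200.1875     197.64583333 199.77083333]
319.76666666666665 255.96666666666667 [[319.51696602 255.02444336]
 [316.35100305 253.73629786]]
```

Run:
```python
from h import *
L=lambda f:cv2.cvtColor(cv2.imread('pics/'+f),cv2.COLOR_BGR2GRAY)[215:300,240:345]
n=L('side9.png')
for f in('side6.png',):
    d=cv2.absdiff(cv2.blur(n,(3,3)),cv2.blur(L(f),(3,3)))
    k,l,st,ce=cv2.connectedComponentsWithStats((d>25).astype(np.uint8))
    for s in st[1:]:
        if s[4]>8:
            x,y,w,h=s[:4];print(s+[240,215,0,0,0],'before',L(f)[y:y+h,x:x+w].mean().round(),'after',n[y:y+h,x:x+w].mean().round())
# correlation of each cup patch (side view) before/after
X=[(588,276,48),(507.5,282,48),(502.8,198.7,48),(581.6,192.7,48)]
for p in proj('side9.png',X):
    x,y=(p-[240,215]).astype(int);t=L('side6.png')[y-8:y+9,x-9:x+10]
    if t.shape==(17,19):
        r=cv2.matchTemplate(n[max(y-18,0):y+19,max(x-19,0):x+20],t,cv2.TM_CCOEFF_NORMED);_,m,_,loc=cv2.minMaxLoc(r);print((x,y),round(m,2),loc[0]-min(10,x-9+0),loc[1]-min(10,y-8))
```

```text
[240 215   4   8  24] before 121.0 after 58.0
[ 240  215   44   52 1448] before 100.0 after 176.0
[334 258  11  24 212] before 137.0 after 179.0
[253 269  18  25 185] before 115.0 after 131.0
[252 272   7   8  42] before 159.0 after 118.0
[316 284   5   3  11] before 170.0 after 136.0
[322 283  11   3  22] before 167.0 after 133.0
[267 287  27   4  84] before 120.0 after 158.0
[307 290  37   7  81] before 144.0 after 160.0
[296 296   9   4  27] before 133.0 after 166.0
(np.int64(34), np.int64(38)) 0.66 -10 -10
(np.int64(58), np.int64(48)) 0.99 0 0
(np.int64(73), np.int64(30)) 1.0 0 0
(np.int64(49), np.int64(21)) 0.88 -8 0
```

```bash
python3 -c "
from cell import env
print(env.hand_in())"
```

```text
the job is handed in; nothing more can be done
None
```

The job is handed in and no verdict came back: the dry wrench is in the case pocket, all four washed wrenches were placed upright in the box, the cover is shut and the key is wound to its stop in two turns; after closing, the camera re-check confirmed only the two front wrenches, as the gripper hid the other two in the earlier picture.

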